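# Lay up a laminated block: seat the middle strip, hold the top strip ready

### The job

We are laying up a light-dark-light wooden block: lay the dark strip flat and squarely on the light strip that is fixed in the glue-up jig, edges flush, and let go of it. Then bring the loose light strip across and hold it still, level and lined up, about 15 mm above the dark strip without ever touching it, so that I can brush glue in between; finish while still holding it there. Do not disturb the red bin, the green spool, the glue bottle or the brush.

Things in the scene. Friction and masses are not known exactly. Their poses are not given: they have to be found in the camera images.
- dark_strip: loose dark-brown wooden strip, 38 x 140 x 16 mm (its x, y, z), rounded edges, about 60 g, lying flat on the green mat. Origin at the centre of its underside; y along its length, z up. Both ends are alike. Take it across its 38 mm width from above.
- dark_top (a point): the centre of the dark strip's upper face (16 mm above its origin), axes as the dark strip's: x across, y along it, z up. The light strip's underside is to be held about 15 mm above this point.
- light_strip: loose light strip of sawn timber, 38 x 140 x 19 mm (its x, y, z), about 57 g, lying flat on the green mat beside the dark strip, about 110 mm from it centre to centre. Origin at the centre of its underside; y along its length, z up. Both ends are alike. Take it across its 38 mm width from above.
- jig: fixed glue-up jig: plywood base 84 x 200 x 9 mm (x, y, z), origin at the centre of its underside. A light strip 38 x 140 x 19 mm, like the loose one, is fixed centred on it along y, top 28 mm above the table; end stops (top 21 mm) and four 8 mm steel pins (x +-24.5, y +-45 mm, top 23 mm) are lower. It stands left or right of the red bin, the mat on the other side.
- seat (a point): the centre of the upper face of the strip fixed in the jig, 28 mm above the table; axes as the jig's: x across the strip, y along it, z up. The dark strip's origin belongs here.
- mat: fixed flat green bench mat, 200 x 200 x 3 mm, on the table; origin at the centre of its underside. The two loose strips start on it.
- red_bin: red open-fronted parts bin, 136 x 98 x 67 mm (x, y, z), loose, standing between the mat and the jig; leave it alone. Origin at the centre of its underside, open front to -x.
- spool: spool of green wire with dark flanges, 62 mm across, 45 mm high, loose, standing on end beyond the red bin; leave it alone. Origin at the centre of its underside.
- stool_3: tall grey stool, fixed, standing on the table beyond the work; origin on the table under its seat. Its nearest leg has its foot (36 mm across) at about x 0.51, y 0.13 and leans away from the robot as it rises, to x 0.58 at 0.4 m up; two foot rings of about 0.2 m radius join its legs. Between mat and jig, cross above the red bin at x about 0.40, short of this leg.
- swivel_stool: black swivel stool, fixed, standing on the table at the right; origin on the table under its seat. Its nearest leg has its foot at about x 0.38, y -0.34 and rises away through (0.44, -0.37, 0.2) and (0.50, -0.40, 0.27). A gripper that starts beside this leg should first draw straight back toward the robot before it turns or swings left.
- glue: glue bottle, cream with an orange nozzle, 61 x 60 x 184 mm, loose, standing beyond the spool, under the tall stool; leave it alone. Origin at the centre of its underside.
- brush: paint brush, 52 x 206 x 15 mm, loose, lying on the table roughly along y at its near edge; leave it alone. Origin on the table under it.

How it is judged (in metres and radians):
On the way:
1. the dark strip lies squarely on the strip fixed in the jig and is let go, while the light strip is not yet held over it (x of dark_strip in the frame of seat between -0.006 and 0.006 m and y of dark_strip in the frame of seat between -0.006 and 0.006 m and z of dark_strip in the frame of seat between -0.003 and 0.003 m and angle between the y axis of dark_strip and the y axis of seat, either way round below 0.08 rad and contact force between dark_strip and the fingers below 0.1 N and linear speed of dark_strip below 0.02 m/s and horizontal distance between light_strip and seat above 0.15 m), for 0.3 s.
At the end, for the whole second after the job is handed in: Dark strip released on the jig's strip: centre within 6 mm each way, height 3 mm, 0.08 rad. Light strip gripped and still, underside 4 to 28 mm above the dark strip, centre within 8 mm each way, parallel and level to 0.09 rad, touching neither it nor the jig (x of dark_strip in the frame of seat between -0.006 and 0.006 m and y of dark_strip in the frame of seat between -0.006 and 0.006 m and z of dark_strip in the frame of seat between -0.003 and 0.003 m and angle between the y axis of dark_strip and the y axis of seat, either way round below 0.08 rad and contact force between dark_strip and the fingers below 0.1 N and linear speed of each of dark_strip, light_strip below 0.02 m/s and x of light_strip in the frame of dark_top between -0.008 and 0.008 m and y of light_strip in the frame of dark_top between -0.008 and 0.008 m and z of light_strip in the frame of dark_top between 0.004 and 0.028 m and angle between the y axis of light_strip and the y axis of dark_top, either way round below 0.09 rad and angle between light_strip's own z axis and vertical below 0.09 rad and contact force between light_strip and the fingers above 1 N and contact force between light_strip and dark_strip below 0.05 N and contact force between light_strip and jig below 0.05 N); the arm keeps its last pose, push and grip.
It fails at once if the light strip touches the dark strip (contact force between light_strip and dark_strip above 0.3 N).
It fails at once if the red bin is shoved or tipped (distance of red_bin from where it was at the start of the episode above 0.015 m or angle between red_bin's own z axis and vertical above 0.2 rad).
It fails at once if the spool is shoved or tipped (distance of spool from where it was at the start of the episode above 0.015 m or angle between spool's own z axis and vertical above 0.2 rad).
It fails at once if the glue bottle is shoved or tipped (distance of glue from where it was at the start of the episode above 0.015 m or angle between glue's own z axis and vertical above 0.2 rad).
It fails at once if the brush is shoved or tipped (distance of brush from where it was at the start of the episode above 0.015 m or angle between brush's own z axis and vertical above 0.2 rad).
It also fails if it takes over 72 s, if anything falls off the work surface, if the arm or the gripper's body presses on something with over 40 N, if the wrist force passes 120 N, or if a joint passes its speed limit or range.

### The arm

A 6-joint arm with a two-finger parallel gripper is mounted at the origin on a cart in front of the work surface, level with it; the furniture and walls round the work are solid. World frame = base frame: x ahead of the robot, y to its left, z up, the work surface at z = 0. Lengths are in mm, angles in degrees, forces in N, time in s.
With the tool pointing down it reaches from about 275 to 875 mm from the base axis. Payload 12.5 kg.
Tool frame: the origin (TCP) lies at the very end of the fingers, on their centre line; the grasp point (between the pads) lies 19 mm behind it (r.tcp_to_grasp is the distance from the TCP to the grasp point, in mm); z points along the fingers, y is the line along which they close (so a half turn about z gives the same grasp; the last joint's range is limited). The gripper opens to 85 mm and grips with 20 to 120 N. Pads are 22 mm wide; open, the fingers measure 114 mm over their backs; the gripper's body (76 mm by 85 mm) begins 54 mm behind the grasp point. The pads swing forward as they close: fully open they stand 13 mm farther back than shut.
Start: joints at [58.465, 20.094, 94.641, -0, 65.266, -4.847], TCP at [246.994, 491.405, 231.29] pointing down, gripper open.
Joint ranges: [-157.81, 157.81], [-45, 120.19], [0.68, 151.7], [-89.99, 269.99], [4.06, 180], [-164.3, 164.3]. Speed limits (degrees/s): [127.2, 127.2, 159.86, 180, 180, 180].

### API

Orientations are given as [roll, pitch, yaw] about the fixed x, y, z axes, in that order (R = Rz(yaw) Ry(pitch) Rx(roll)).
In Python, from cell import monitor, get_image, camera_model, sign_off, r gives the robot as it stands.
- The arm moves only by the shell command python3 -m handwheel 'ROWS'. ROWS is a JSON object of lists of equal length, an entry for each row: "slide": the shift along the world's x, y, z each as a share of 200 mm, from -1 to 1, a list of three; "twist": the turn, a rotation vector about the world's x, y, z each as a share of 90 degrees, from -1 to 1, a list of three; "grip": the opening, from -1 (shut) to 1 (fully open). In form: {"slide": [[tx, ty, tz], ...], "twist": [[wx, wy, wz], ...], "grip": [grip, ...]}. A call has 1 to 12 rows; each row is the pose to reach, as a shift and turn from the pose commanded when the call began; what a row does not reach only later rows make up. A row lasts 1/10 s, in which the tool goes at most 50 mm and 8.59 degrees, less where a joint would pass 70% of its speed; a pose out of reach is approached as far as the arm can. A call with a number of a shift or a turn outside -1 to 1 is refused whole. A call with a gripper value outside its range is refused whole. The fingers move at their own pace and stop on an object; the grip force is fixed at half the most. Time passes only in rows, so rows that repeat a pose let the fingers close. It gives the time, the measured TCP pose, the force, the opening and the grip force at its end, in the units of the state.
- monitor.get_state(): the state, without advancing time (a new reading comes with each control period).
- get_image(name): name is "scene" or "top"; returns (picture, depth): 384x512x3 uint8, red, green, blue; 384x512 float32, mm along the optical axis (not along the pixel's ray), 0 where there is no reading.
- camera_model(name): a dict with "camera_matrix" (3x3 intrinsics, pixels), "position" and "rotation" of the camera in the world. Camera axes: x right, y down, z forward; pixel columns grow to the right and rows downward; lengths in mm; the calibration is good to about 2 mm. A picture is of the moment at which its call begins. camera_model takes no time and is no camera call.
- sign_off(): hands the job in; it is judged then, once.
The state is a dict: "clock": time; "joint_positions": joint angles; "qd": joint speeds; "effort": joint torques, N m; "ee_pos": TCP position; "orientation": TCP orientation; "force": force on the tool from outside, world axes, zero at the start; "ft_torque": the same for the moment, N m; "width": opening from 0.0 (shut) to 1.0 (fully open); "grasp_force": force on a finger pad.
Only numpy, scipy, OpenCV 4.12 (cv2) and the standard library are available. Lean on these libraries where they do the work, as an engineer would, in place of code of your own. Each camera call takes 0.05 s, during which the arm holds its last target. There are 200 camera calls.

## Working session

There is one attempt and no reset: what is moved stays moved. The work goes in short steps, Python scripts to look and compute and a shell command to move; the robot and the scene stay as the last step left them, time stands still between calls to the robot, and variables do not carry over. Pictures are saved under pics/ and viewed, at most 12 in all, crops included, and the job is handed in when it is done.

```bash
ls; mkdir -p pics; python3 - <<'E'
from cell import *
import cv2,numpy as np
for n in("scene","top"):
    p,d=get_image(n); cv2.imwrite(f"pics/{n}0.png",p[:,:,::-1]); np.savez(f"{n}0.npz",p=p,d=d)
    c=camera_model(n); print(n,c)
print(monitor.get_state())
E
```

```text
pics
scene {'camera_matrix': array([[392.26611437,   0.        , 250.82117964],
       [  0.        , 392.26611437, 192.6878187 ],
       [  0.        ,   0.        ,   1.        ]]), 'position': array([-162.28828277, -724.25383649,  845.60725331]), 'rotation': array([-130.30515336,   -1.06279625,  -45.08188738])}
top {'camera_matrix': array([[368.79781471,   0.        , 262.56902918],
       [  0.        , 368.79781471, 192.14560172],
       [  0.        ,   0.        ,   1.        ]]), 'position': array([ 411.22137097,  -68.91241053, 1286.61495825]), 'rotation': array([-174.66102428,   -1.44537741,  -89.996366  ])}
{'clock': 0.1, 'joint_positions': array([ 5.84643596e+01,  2.01211745e+01,  9.46733471e+01,  1.56017151e-03,
        6.52656703e+01, -4.84732313e+00]), 'qd': array([-0.02428078, -0.06115017, -0.12160632,  0.03810738,  0.00942065,
        0.00278053]), 'effort': array([-1.46759037e-03, -5.06822991e+01, -2.91879648e+01, -1.22288966e-04,
        2.58613713e-03, -2.02950378e-05]), 'ee_pos': array([246.84064875, 491.16322938, 230.81255836]), 'orientation': array([-1.79940143e+02, -6.49755300e-03,  1.53311026e+02]), 'force': array([-0.47808429, -0.13795245, -0.42281419]), 'ft_torque': array([ 0.01135079, -0.01390572,  0.02196961]), 'grasp_force': 0.0, 'width': 1.0023554327781352}
```

View pics/top0.png

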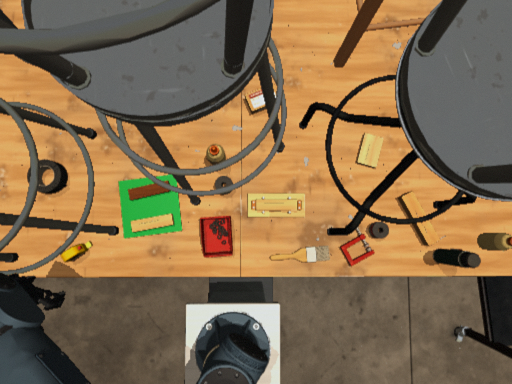

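View pics/scene0.png

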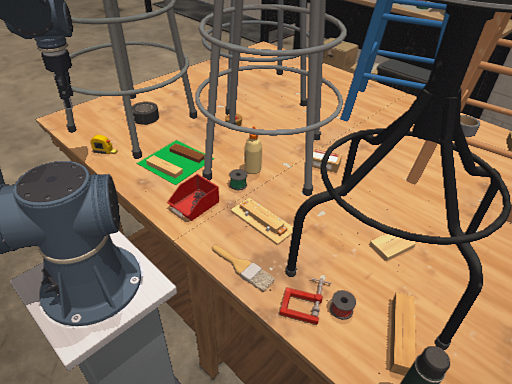

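The top view shows the mat at about (150,207), the dark strip at (153,190), the loose light strip at (152,222), and the bin at (216,236). The jig is at (276,205) and the brush at (300,255). The scene view shows the dark strip at (187,152), the light strip at (163,167) and the jig at (263,217). Next I'll measure from both views.

```bash
cat > h.py <<'E'
import numpy as np,cv2
from scipy.spatial.transform import Rotation as R
from cell import camera_model
def cloud(n,d):
    c=camera_model(n);K=c["camera_matrix"];v,u=np.mgrid[:d.shape[0],:d.shape[1]]
    P=np.stack([(u-K[0,2])/K[0,0]*d,(v-K[1,2])/K[1,1]*d,d],-1)
    return P@R.from_euler('xyz',c["rotation"],degrees=True).as_matrix().T+c["position"]
def rect(X,m,name):
    pts=X[m]
    (c,s,a)=cv2.minAreaRect(pts[:,:2].astype(np.float32)); b=cv2.boxPoints((c,s,a))
    e=max((b[1]-b[0],b[2]-b[1]),key=np.linalg.norm); ang=np.degrees(np.arctan2(e[1],e[0]))%180
    print(name,m.sum(),"c",np.round(c,1),"mean",pts.mean(0).round(1),"size",np.round(s,1),"long-axis",round(ang,1),"z",np.percentile(pts[:,2],[5,50,95]).round(1))
def biggest(m):
    k,l,s,_=cv2.connectedComponentsWithStats(m.astype(np.uint8),connectivity=4)
    return l==1+np.argmax(s[1:,4])
E
python3 - <<'E'
from h import *
for n,w in(("top",dict(dark=(125,173,181,205),light=(120,205,185,235),bin=(196,212,236,260),jig=(240,188,312,222))),("scene",dict(dark=(165,140,210,165),light=(140,150,190,180),bin=(165,172,222,222),jig=(225,192,300,248)))):
    f=np.load(n+"0.npz");p,d=f["p"].astype(int),f["d"];X=cloud(n,d);r,g,b=p[...,0],p[...,1],p[...,2]
    v,u=np.mgrid[:384,:512]
    H=X[...,2]
    mat=(g>r+50)&(g>b+50)
    print(n,"mat z",np.median(H[mat]), "table",np.median(H[(X[...,0]>300)&(X[...,0]<700)&(abs(X[...,1])<400)]))
    rect(X,biggest(mat),"mat")
    for k,(a0,b0,a1,b1) in w.items():
        box=(u>=a0)&(u<a1)&(v>=b0)&(v<b1)&(d>0)
        if k=="dark": m=box&(r>g+15)&(r<170)&(H>8)&(H<35)
        if k=="light": m=box&(r>g)&(r>150)&(H>12)&(H<40)
        if k=="bin": m=box&(r>2*g)
        if k=="jig": m=box&(H>23)&(H<40)
        rect(X,biggest(m),k)
        if k=="jig": rect(X,biggest(box&(H>5)&(H<40)),"jigbase")
    # tall things
    if n=="top":
        m=(X[...,0]>380)&(X[...,0]<720)&(X[...,1]>-100)&(X[...,1]<480)&(H>60)&(H<900)
        Q=X[m]; 
        for z0 in range(60,900,60):
            q=Q[(Q[:,2]>z0)&(Q[:,2]<z0+60)]
            if len(q): i=q[:,0].argmin();print(z0,len(q),q[i].round(), q[:,1].min().round(),q[:,1].max().round())
E
python3 - <<'E'
import cv2
p=cv2.imread("pics/top0.png")[140:280,90:330]
cv2.imwrite("pics/top0c.png",cv2.resize(p,None,fx=3.3,fy=3.3,interpolation=cv2.INTER_CUBIC))
E
```

```text
top mat z 3.9279631229876486 table 730.900229742706
mat 2091 c [491.9 165.9] mean [475.3 293.5  13.9] size [199.8 454.6] long-axis 94.8 z [-0.4  3.9  8.8]
dark 356 c [536. 292.] mean [532.5 300.3  19.8] size [ 36.5 133.9] long-axis 103.1 z [16.1 19.8 23.7]
light 452 c [424.8 276.1] mean [424.8 275.6  23.1] size [ 37.  139.4] long-axis 100.8 z [19.1 23.  27.2]
bin 1070 c [379.7  59.6] mean [375.7  59.3  14. ] size [135.6 107.9] long-axis 4.0 z [-1.1  4.4 65.4]
jig 449 c [ 483.4 -145.1] mean [ 484.7 -146.9   29. ] size [ 37.7 147.4] long-axis 90.3 z [24.7 29.1 32.9]
jigbase 1390 c [ 485.2 -144.9] mean [ 484.2 -145.9   16.8] size [202.4  90. ] long-axis 88.6 z [ 6.2 12.  31.5]
60 310 [381.   7.  67.] 7.0 420.0
120 279 [395. 411. 121.] 31.0 428.0
180 77 [395. 429. 181.] 51.0 429.0
240 1948 [380. 424. 252.] -99.0 480.0
300 215 [405. 435. 302.] 110.0 446.0
360 216 [408. 442. 363.] -99.0 453.0
420 2805 [380. 454. 473.] -100.0 480.0
480 477 [383. 462. 480.] -100.0 478.0
540 258 [551. 116. 547.] -100.0 127.0
600 369 [558. 117. 601.] -100.0 126.0
660 219 [565. 116. 664.] -94.0 125.0
720 14178 [562.  76. 745.] -96.0 253.0
780 2392 [562.  81. 784.] -95.0 256.0
840 879 [597. 186. 887.] -63.0 194.0
scene mat z 4.03330925809621 table 1.8815491850195372
mat 952 c [ 235.5 -179.4] mean [469.7 277.4   5. ] size [1328.5  235.1] long-axis 63.9 z [1.  4.  7.3]
dark 290 c [534.  286.2] mean [531.4 281.1  18.3] size [ 43.4 140.6] long-axis 103.3 z [10.  19.3 22.7]
light 262 c [424.3 273.4] mean [424.  270.8  22.8] size [ 41.6 140.4] long-axis 100.6 z [20.  22.7 25.6]
bin 1381 c [404.1  56.1] mean [388.7  57.2  28. ] size [195.6 109.7] long-axis 9.2 z [ 1.9 27.7 62.8]
jig 464 c [ 483.9 -144.4] mean [ 483.  -150.1   28.3] size [150.4  54.2] long-axis 88.9 z [23.9 28.5 31.4]
jigbase 1285 c [ 485.4 -146.8] mean [ 475.6 -159.4   17.7] size [ 89.5 206.5] long-axis 90.7 z [ 7.2 13.2 30.4]
```

View pics/top0c.png

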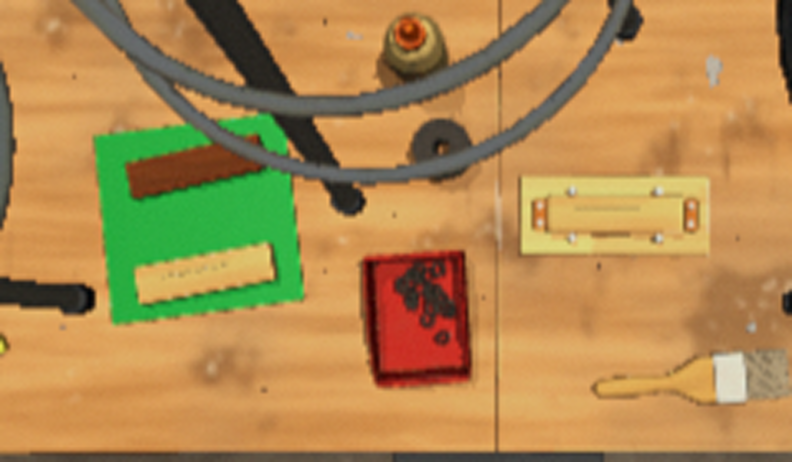

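```bash
cat >> h.py <<'E'
from scipy.optimize import minimize
def proj(n,P):
    c=camera_model(n);M=R.from_euler('xyz',c["rotation"],degrees=True).as_matrix()
    q=(P-c["position"])@M@c["camera_matrix"].T; return q[:,:2]/q[:,2:]
def render(n,x,y,yaw,L,W,z0,z1,S=4):
    c,s=np.cos(np.radians(yaw)),np.sin(np.radians(yaw))
    P=np.array([[x+c*a-s*b,y+s*a+c*b,z] for a in(-W/2,W/2) for b in(-L/2,L/2) for z in(z0,z1)])
    h=cv2.convexHull(((proj(n,P)+.5)*S-.5).astype(np.float32))
    im=np.zeros((384*S,512*S),np.float32);cv2.fillConvexPoly(im,np.round(h*16).astype(np.int32),1,shift=4)
    return cv2.resize(im,(512,384),interpolation=cv2.INTER_AREA)
def fit(views,x0,L,W,z0,z1):
    # views: list of (name, mask, valid)
    f=lambda q:sum((abs(render(n,*q,L,W,z0,z1)-m)*ok).sum() for n,m,ok in views)
    b=minimize(f,x0,method="Nelder-Mead",options=dict(initial_simplex=np.array(x0)+np.array([[0,0,0],[6,0,0],[0,6,0],[0,0,5]]),xatol=.05,fatol=.05))
    return b.x.round(1),round(b.fun,1)
E
cat > m.py <<'E'
from h import *
V={k:[] for k in("dark","light","jig","jigstrip")}
for n,w in(("top",dict(dark=(115,165,190,212),light=(115,200,190,240),jig=(235,183,317,227))),("scene",dict(dark=(158,135,217,172),light=(135,145,195,185),jig=(218,185,307,255)))):
    f=np.load(n+"0.npz");p,d=f["p"].astype(int),f["d"];X=cloud(n,d);r,g,b=p[...,0],p[...,1],p[...,2]
    H=X[...,2];v,u=np.mgrid[:384,:512]; occ=(H>50)|(d==0)
    for k,(a0,b0,a1,b1) in w.items():
        box=(u>=a0)&(u<a1)&(v>=b0)&(v<b1)
        if k!="jig":
            m=box&(r>g-5)&~occ; 
            if k=="light":m&=(r>60)
            m=biggest(m)
            ok=box&~cv2.dilate((occ&box).astype(np.uint8),np.ones((3,3))).astype(bool)
            V[k].append((n,m.astype(float),ok))
        else:
            Hs=cv2.bilateralFilter(H.astype(np.float32),7,15,3)
            V["jig"].append((n,biggest(box&(Hs>5.5)&(Hs<45)).astype(float),box))
            V["jigstrip"].append((n,biggest(box&(Hs>24.5)&(Hs<45)).astype(float),box))
G=dict(dark=((533,287,13),140,38,3,19),light=((424,274,11),140,38,3,22),jig=((485,-146,0),200,84,0,9),jigstrip=((485,-146,0),140,38,22,28))
for k in V:
    for vs in(V[k],V[k][:1],V[k][1:]): print(k,[a[0] for a in vs],fit(vs,*G[k]),[a[1].sum() for a in vs])
E
python3 m.py
```

```text
dark ['top', 'scene'] (array([652.1, 141.2,  -1.1]), np.float64(960.0)) [np.float64(520.0), np.float64(520.0)]
dark ['top'] (array([653.9,  78.1,  44.9]), np.float64(492.0)) [np.float64(520.0)]
dark ['scene'] (array([593.2, 370.9,  38.3]), np.float64(219.4)) [np.float64(520.0)]
light ['top', 'scene'] (array([421.7, 400.9, -83. ]), np.float64(1185.2)) [np.float64(915.0), np.float64(692.0)]
light ['top'] (array([373.4, 219. ,   9.8]), np.float64(613.2)) [np.float64(915.0)]
light ['scene'] (array([444.9, 403.5, -83.3]), np.float64(488.4)) [np.float64(692.0)]
jig ['top', 'scene'] (array([ 485.7, -146.4,   -0.8]), np.float64(192.9)) [np.float64(1380.0), np.float64(1265.0)]
jig ['top'] (array([ 485.2, -146.6,   -0.7]), np.float64(48.8)) [np.float64(1380.0)]
jig ['scene'] (array([ 488.6, -145.8,   -0.7]), np.float64(132.2)) [np.float64(1265.0)]
jigstrip ['top', 'scene'] (array([ 4.855e+02, -1.467e+02, -1.000e-01]), np.float64(111.2)) [np.float64(419.0), np.float64(406.0)]
jigstrip ['top'] (array([ 4.850e+02, -1.467e+02, -3.000e-01]), np.float64(47.9)) [np.float64(419.0)]
jigstrip ['scene'] (array([ 486.6, -145.7,   -1.5]), np.float64(62.4)) [np.float64(406.0)]
```

```bash
python3 - <<'E'
s=open("m.py").read()
s=s.replace("m=box&(r>g-5)&~occ; ","""x0,y0,a0=dict(dark=(533,287,13),light=(424,274,11))[k];c,s=np.cos(np.radians(a0)),np.sin(np.radians(a0));dx,dy=X[...,0]-x0,X[...,1]-y0
            box=box&(abs(c*dx+s*dy)<30)&(abs(-s*dx+c*dy)<78)|(box&occ); m=box&(r>g-5)&~occ; """)
open("m.py","w").write(s)
E
python3 m.py | grep -v jig
```

```text
dark ['top', 'scene'] (array([539.1, 290. ,  14. ]), np.float64(57.9)) [np.float64(366.0), np.float64(317.0)]
dark ['top'] (array([538. , 291.7,  13.9]), np.float64(43.2)) [np.float64(366.0)]
dark ['scene'] (array([540.3, 289.4,  12.8]), np.float64(13.3)) [np.float64(317.0)]
light ['top', 'scene'] (array([425.3, 278. ,  10.6]), np.float64(47.6)) [np.float64(472.0), np.float64(384.0)]
light ['top'] (array([425.2, 277.8,  10.5]), np.float64(29.4)) [np.float64(472.0)]
light ['scene'] (array([426.4, 277.9,   9.9]), np.float64(15.5)) [np.float64(384.0)]
```

```bash
python3 - <<'E'
from h import *
from scipy.optimize import least_squares
A=[]
for n in("top","scene"):
    f=np.load(n+"0.npz");X=cloud(n,f["d"]);X=X[(f["d"]>0)]
    m=(X[:,0]>380)&(X[:,0]<1000)&(X[:,1]>-150)&(X[:,1]<480)&(X[:,2]>30)&(X[:,2]<900);Q=X[m];A.append(Q)
    h,e=np.histogram(Q[:,2],bins=np.arange(30,760,15)); print(n,[(int(a),int(b)) for a,b in zip(e,h) if b>120])
Q=np.concatenate(A)
for z0 in range(40,740,20):
    q=Q[(abs(Q[:,2]-z0)<10)]; s=q[(q[:,0]<660)&(q[:,1]>60)&(q[:,1]<440)]
    if len(s): o=s[np.argsort(np.hypot(s[:,0]-538,s[:,1]-300))[:3]];print(z0,len(s),"nearest to dark:",o.round().tolist(),"min x",s[s[:,0].argmin()].round())
E
```

```text
top [(30, 562), (45, 164), (60, 122), (120, 121), (240, 555), (255, 1624), (465, 3289), (480, 301), (495, 125), (735, 523)]
scene [(30, 769), (45, 449), (60, 261), (75, 172), (90, 191), (105, 194), (120, 196), (135, 170), (150, 156), (165, 148), (180, 143), (195, 160), (210, 162), (225, 122), (240, 1003), (255, 1260), (270, 164), (285, 169), (300, 196), (315, 193), (330, 179), (345, 181), (360, 185), (375, 203), (390, 219), (405, 210), (420, 203), (435, 237), (450, 199), (465, 2194), (480, 227), (495, 232), (510, 189), (525, 125), (540, 127), (555, 124)]
40 302 nearest to dark: [[407.0, 305.0, 30.0], [403.0, 295.0, 30.0], [499.0, 147.0, 30.0]] min x [380.  98.  34.]
60 286 nearest to dark: [[407.0, 398.0, 59.0], [407.0, 400.0, 54.0], [412.0, 406.0, 58.0]] min x [381. 102.  68.]
80 140 nearest to dark: [[408.0, 400.0, 79.0], [410.0, 403.0, 71.0], [413.0, 407.0, 78.0]] min x [388. 414.  77.]
100 140 nearest to dark: [[411.0, 405.0, 97.0], [410.0, 406.0, 92.0], [414.0, 410.0, 97.0]] min x [389. 411.  91.]
120 164 nearest to dark: [[414.0, 409.0, 122.0], [409.0, 403.0, 115.0], [413.0, 40
[... 2843 characters left out ...]
min x [556. 116. 591.]
620 64 nearest to dark: [[566.0, 126.0, 624.0], [565.0, 125.0, 621.0], [564.0, 124.0, 616.0]] min x [559. 118. 614.]
640 68 nearest to dark: [[569.0, 126.0, 643.0], [567.0, 125.0, 640.0], [566.0, 123.0, 639.0]] min x [562. 116. 634.]
660 74 nearest to dark: [[570.0, 125.0, 664.0], [570.0, 124.0, 660.0], [569.0, 123.0, 657.0]] min x [564. 117. 653.]
680 70 nearest to dark: [[573.0, 125.0, 680.0], [572.0, 124.0, 676.0], [571.0, 123.0, 676.0]] min x [567. 115. 672.]
700 47 nearest to dark: [[575.0, 125.0, 697.0], [574.0, 124.0, 695.0], [573.0, 123.0, 692.0]] min x [568. 115. 691.]
720 2 nearest to dark: [[571.0, 115.0, 711.0], [571.0, 113.0, 713.0]] min x [571. 113. 713.]
```

```bash
python3 - <<'E'
from h import *
for n in("top","scene"):
    f=np.load(n+"0.npz");X=cloud(n,f["d"]);X=X[(f["d"]>0)]
    for zl,zh in((244,264),(464,484)):
        q=X[(X[:,2]>zl)&(X[:,2]<zh)&(X[:,0]>200)&(X[:,0]<900)&(X[:,1]>0)&(X[:,1]<900)]
        for nm,s in(("left",q[q[:,1]>355]),("tall",q[(q[:,1]<330)&(q[:,0]>450)])):
            rng=np.random.default_rng(0);best=(0,)
            for _ in range(3000):
                a=s[rng.choice(len(s),3,False),:2];M=np.c_[2*a,np.ones(3)]
                try:c=np.linalg.solve(M,(a**2).sum(1))
                except Exception:continue
                rr=np.sqrt(max(c[2]+c[0]**2+c[1]**2,0))
                if not 120<rr<300:continue
                k=(abs(np.hypot(s[:,0]-c[0],s[:,1]-c[1])-rr)<9).sum()
                if k>best[0]:best=(k,c[0].round(),c[1].round(),rr.round())
            print(n,zl,nm,len(s),best)
E
```

```text
top 244 left 1676 (np.int64(1552), np.float64(520.0), np.float64(619.0), np.float64(235.0))
top 244 tall 733 (np.int64(722), np.float64(742.0), np.float64(79.0), np.float64(238.0))
top 464 left 1566 (np.int64(1375), np.float64(521.0), np.float64(617.0), np.float64(206.0))
top 464 tall 1103 (np.int64(1078), np.float64(743.0), np.float64(78.0), np.float64(212.0))
scene 244 left 1308 (np.int64(1031), np.float64(518.0), np.float64(615.0), np.float64(235.0))
scene 244 tall 630 (np.int64(548), np.float64(738.0), np.float64(76.0), np.float64(236.0))
scene 464 left 781 (np.int64(611), np.float64(520.0), np.float64(620.0), np.float64(213.0))
scene 464 tall 734 (np.int64(634), np.float64(737.0), np.float64(75.0), np.float64(208.0))
```

```bash
python3 -m handwheel '{"slide":[[0,-0.04,0],[0,-0.12,0],[0,-0.22,0],[0,-0.32,0],[0,-0.42,0],[0,-0.52,0],[0,-0.62,0],[0,-0.72,0],[0,-0.82,0],[0,-0.9,0],[0,-0.94,0],[0,-0.94,0]],"twist":[[0,0,0],[0,0,-0.04],[0,0,-0.1],[0,0,-0.16],[0,0,-0.22],[0,0,-0.28],[0,0,-0.34],[0,0,-0.4],[0,0,-0.46],[0,0,-0.52],[0,0,-0.553],[0,0,-0.553]],"grip":[1,1,1,1,1,1,1,1,1,1,1,1]}'
```

```text
clock: 1.3
ee_pos: [246.8, 302.3, 231.3]
orientation: [-180.0, 0.0, 103.5]
force: [0.7, 0.0, 0.3]
width: 1.003
grasp_force: 0.0
```

```bash
python3 -m handwheel '{"slide":[[0.04,0,-0.03],[0.12,0,-0.09],[0.22,0,-0.17],[0.32,0,-0.25],[0.42,0,-0.33],[0.52,0,-0.41],[0.62,0.01,-0.49],[0.72,0.02,-0.56],[0.82,0.03,-0.6],[0.92,0.03,-0.6],[0.98,0.03,-0.6],[1,0.03,-0.6]],"twist":[[0,0,0],[0,0,0],[0,0,0],[0,0,0],[0,0,0],[0,0,0],[0,0,0],[0,0,0],[0,0,0],[0,0,0],[0,0,0],[0,0,0]],"grip":[1,1,1,1,1,1,1,1,1,1,1,1]}' && python3 -m handwheel '{"slide":[[0.04,0,0],[0.1,0,0],[0.17,0,0],[0.24,0,0],[0.31,0,0],[0.38,0,0],[0.42,0,0],[0.435,0,0],[0.435,0,0],[0.435,0,0]],"twist":[[0,0,0],[0,0,0],[0,0,0],[0,0,0],[0,0,0],[0,0,0],[0,0,0],[0,0,0],[0,0,0],[0,0,0]],"grip":[1,1,1,1,1,1,1,1,1,1]}'
python3 - <<'E'
from cell import *
import cv2,numpy as np
a=[]
for n in("scene","top"):
    p,d=get_image(n); np.savez(f"{n}1.npz",p=p,d=d)
    c=p[90:230,100:300] if n=="scene" else p[120:260,60:260]
    a.append(cv2.resize(c[:,:,::-1],(600,420),interpolation=cv2.INTER_CUBIC)[:,:400 if n=="top" else 390])
cv2.imwrite("pics/1.png",np.hstack(a)); print(monitor.get_state()["ee_pos"])
E
```

```text
clock: 2.5
ee_pos: [448.0, 309.5, 110.8]
orientation: [-180.0, 0.0, 103.6]
force: [-0.6, -0.5, 0.7]
width: 0.998
grasp_force: 0.0
clock: 3.5
ee_pos: [533.5, 309.4, 111.3]
orientation: [-180.0, 0.0, 103.6]
force: [0.1, -0.3, -0.3]
width: 1.004
grasp_force: 0.0
[533.55978701 309.47204059 111.3145509 ]
```

View pics/1.png

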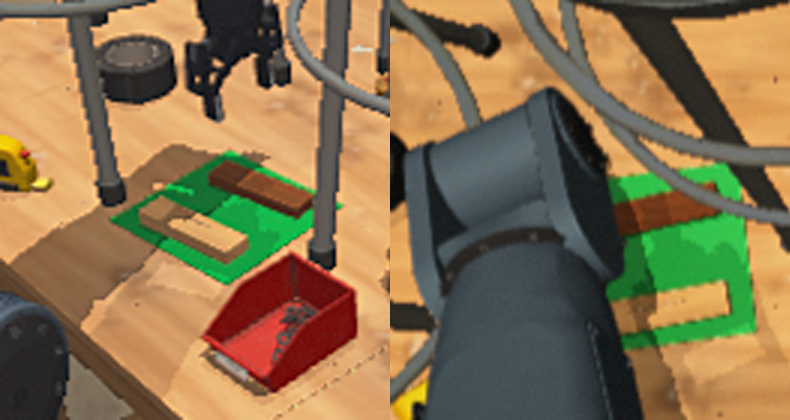

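The left crop shows the open gripper above the dark strip at about (240,95). The right crop shows the wrist housing close to the left stool's ring, so I'll check the clearance before going down.

```bash
python3 - <<'E'
from h import *
P=[]
for n in("top","scene"):
    f=np.load(n+"0.npz");g=np.load(n+"1.npz");X=cloud(n,g["d"])
    m=(g["d"]>0)&(g["d"]<f["d"]-25)&(X[...,0]>350); m=cv2.erode(m.astype(np.uint8),np.ones((3,3)))>0; P.append(X[m])
P=np.concatenate(P)
T=[(520,618,235,253),(520,618,209,473),(741,78,237,253),(741,78,210,473)]
for dz in(0,-50,-109):
    for x,y,r,z in T:
        D=np.hypot(np.hypot(P[:,0]-x,P[:,1]-y)-r,P[:,2]+dz-z);i=D.argmin();print(dz,(x,z),D[i].round(),P[i].round())
for z in range(100,560,40):
    q=P[abs(P[:,2]-z)<20]
    if len(q):print(z,q.min(0).round(),q.max(0).round())
E
```

```text
0 (520, 253) 64.0 [510. 329. 287.]
0 (520, 473) 62.0 [511. 361. 435.]
0 (741, 253) 35.0 [555. 277. 248.]
0 (741, 473) 56.0 [544. 247. 446.]
-50 (520, 253) 56.0 [510. 329. 287.]
-50 (520, 473) 94.0 [475. 346. 457.]
-50 (741, 253) 36.0 [550. 272. 307.]
-50 (741, 473) 86.0 [504. 228. 474.]
-109 (520, 253) 34.0 [553. 368. 391.]
-109 (520, 473) 136.0 [447. 329. 479.]
-109 (741, 253) 7.0 [573. 255. 359.]
-109 (741, 473) 128.0 [493. 224. 480.]
140 [478. 284. 132.] [579. 324. 160.]
180 [461. 278. 160.] [601. 327. 199.]
220 [462. 279. 200.] [599. 326. 240.]
260 [494. 268. 241.] [562. 313. 280.]
300 [492. 263. 280.] [557. 329. 320.]
340 [495. 230. 320.] [573. 298. 360.]
380 [472. 212. 360.] [596. 368. 400.]
420 [449. 201. 400.] [592. 375. 440.]
460 [380. 180. 440.] [550. 354. 480.]
500 [357. 165. 480.] [491. 326. 520.]
540 [352. 151. 520.] [443. 290. 560.]
```

```bash
python3 - <<'E'
from h import *
for n in("top","scene"):
    f=np.load(n+"0.npz");g=np.load(n+"1.npz");X=cloud(n,g["d"])
    m=(g["d"]>0)&(g["d"]<f["d"]-25)&(X[...,0]>350); m=cv2.erode(m.astype(np.uint8),np.ones((3,3)))>0; P=X[m]
    v,u=np.nonzero(m)
    for x,y,r,z in[(520,618,235,253),(741,78,237,253)]:
        D=np.hypot(np.hypot(P[:,0]-x,P[:,1]-y)-r,P[:,2]-109-z);o=np.argsort(D)[:200]
        print(n,(x,y),(D<15).sum(),(D<25).sum(),(D<40).sum(),(D<60).sum());print([(int(D[i]),int(u[i]),int(v[i]),*P[i].astype(int).tolist()) for i in o[:200:12]])
p=np.load("scene1.npz")["p"][60:180,150:270];q=np.load("top1.npz")["p"][130:230,100:230]
cv2.imwrite("pics/1b.png",np.hstack([cv2.resize(p,(400,400)),cv2.resize(q,(400,400))])[:,:,::-1])
E
```

```text
top (520, 618) 0 0 3 61
[(33, 73, 168, 552, 368, 390), (51, 74, 169, 547, 357, 406), (54, 67, 173, 536, 369, 415), (57, 71, 172, 539, 360, 414), (58, 72, 175, 532, 357, 414), (59, 73, 173, 536, 355, 415), (61, 76, 172, 539, 349, 413), (62, 72, 176, 529, 355, 418), (63, 71, 175, 531, 357, 420), (65, 74, 177, 526, 351, 418), (66, 71, 177, 526, 356, 422), (66, 78, 188, 501, 342, 414), (67, 85, 195, 486, 331, 402), (68, 73, 181, 517, 351, 422), (69, 86, 196, 483, 328, 402), (69, 86, 195, 486, 328, 402), (70, 83, 193, 490, 332, 409)]
top (741, 78) 11 44 116 306
[(7, 125, 162, 573, 254, 359), (15, 125, 165, 563, 249, 374), (19, 126, 169, 553, 246, 374), (23, 120, 157, 581, 258, 384), (27, 122, 162, 568, 252, 387), (29, 128, 175, 537, 238, 381), (32, 127, 174, 539, 239, 386), (33, 119, 158, 576, 257, 394), (35, 124, 169, 550, 244, 393), (39, 127, 177, 531, 237, 390), (40, 128, 178, 528, 234, 391), (42, 124, 170, 546, 241, 400), (43, 122, 166, 555, 245, 403), (46, 128, 182, 518, 234, 392), (47, 123, 171, 543, 242, 405), (48, 117, 159, 571, 256, 409), (49, 121, 166, 554, 246, 409)]
scene (520
[... 379 characters left out ...]
 286), (120, 181, 72, 532, 266, 330), (122, 174, 80, 507, 272, 309), (123, 180, 78, 529, 271, 310), (123, 177, 79, 517, 270, 310), (124, 183, 75, 539, 266, 318)]
scene (741, 78) 0 16 73 150
[(19, 192, 66, 566, 252, 344), (23, 188, 68, 541, 240, 349), (27, 186, 61, 533, 236, 374), (31, 184, 65, 523, 234, 365), (34, 183, 65, 519, 233, 367), (36, 183, 61, 522, 236, 377), (39, 182, 62, 515, 231, 378), (43, 181, 63, 507, 225, 378), (46, 180, 62, 505, 228, 381), (50, 184, 72, 545, 268, 326), (53, 185, 72, 554, 276, 321), (56, 179, 58, 500, 223, 396), (59, 184, 74, 549, 275, 316), (60, 179, 73, 526, 269, 328), (63, 177, 73, 518, 268, 331), (65, 176, 72, 518, 272, 332), (68, 180, 49, 510, 229, 418)]
```

View pics/1b.png

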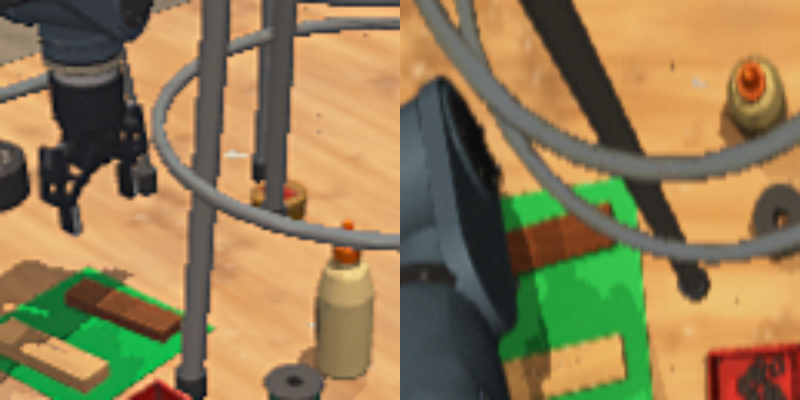

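```bash
cat > clr.py <<'E'
from h import *
P=[]
for n in("top","scene"):
    f=np.load(n+"0.npz");g=np.load(n+"1.npz");X=cloud(n,g["d"])
    m=(g["d"]>0)&(g["d"]<f["d"]-25)&(X[...,0]>350)&(X[...,2]>200); m=cv2.erode(m.astype(np.uint8),np.ones((3,3)))>0; P.append(X[m])
P=np.concatenate(P); t0=np.array([533.5,309.4,111.3])
T=[(520,618,235,253),(520,618,209,473),(741,78,237,253),(741,78,210,473)]
def clr(t):
    t=np.array(t,float);a=np.arctan2(t[1],t[0])-np.arctan2(t0[1],t0[0])
    c,s=np.cos(a),np.sin(a);Q=(P-t0)@np.array([[c,s,0],[-s,c,0],[0,0,1]])+t
    return [np.sort(np.hypot(np.hypot(Q[:,0]-x,Q[:,1]-y)-r,Q[:,2]-z))[[0,5,15]].round().astype(int).tolist() for x,y,r,z in T]
E
python3 - <<'E'
from clr import *
for o in(20,28,34,40):
    print(o,clr([538.5-.233*o,290+.972*o,2]),"jig",clr([485.3,-146.5+o,27]),clr([485.3,-146.5+o,60]),clr([485.3,-146.5+o,120]))
E
```

```text
20 [[33, 48, 53], [136, 137, 138], [8, 12, 18], [128, 129, 131]] jig [[451, 456, 458], [446, 449, 464], [62, 76, 81], [137, 139, 139]] [[462, 467, 469], [447, 449, 463], [77, 92, 101], [114, 114, 115]] [[475, 476, 482], [455, 457, 461], [80, 87, 90], [72, 74, 76]]
28 [[30, 46, 50], [132, 134, 134], [15, 18, 23], [131, 132, 134]] jig [[445, 450, 452], [441, 443, 458], [59, 75, 79], [136, 137, 138]] [[456, 460, 462], [442, 444, 456], [73, 89, 98], [111, 112, 113]] [[468, 469, 475], [450, 451, 454], [74, 80, 84], [69, 71, 72]]
34 [[29, 45, 49], [129, 131, 132], [20, 22, 27], [133, 134, 136]] jig [[440, 445, 447], [437, 440, 454], [58, 74, 78], [134, 135, 136]] [[451, 455, 457], [438, 441, 451], [70, 87, 95], [110, 111, 111]] [[463, 464, 469], [445, 447, 449], [69, 76, 80], [67, 68, 70]]
40 [[29, 44, 47], [127, 128, 129], [25, 27, 31], [136, 137, 138]] jig [[436, 440, 442], [433, 436, 450], [56, 72, 77], [133, 134, 135]] [[447, 450, 451], [434, 437, 446], [67, 84, 93], [108, 109, 110]] [[458, 459, 464], [440, 443, 445], [64, 71, 75], [65, 66, 67]]
```

```bash
python3 -m handwheel '{"slide":[[-0.01,0.04,0],[-0.02,0.09,0],[-0.02,0.09,-0.05],[-0.02,0.09,-0.13],[-0.02,0.09,-0.21],[-0.02,0.09,-0.29],[-0.02,0.09,-0.37],[-0.02,0.09,-0.44],[-0.02,0.09,-0.49],[-0.02,0.09,-0.52],[-0.02,0.09,-0.54],[-0.02,0.09,-0.54]],"twist":[[0,0,0],[0,0,0],[0,0,0],[0,0,0],[0,0,0],[0,0,0],[0,0,0],[0,0,0],[0,0,0],[0,0,0],[0,0,0],[0,0,0]],"grip":[1,1,1,1,1,1,1,1,1,1,1,1]}' && python3 -m handwheel '{"slide":[[0,0,0],[0,0,0],[0,0,0],[0,0,0],[0,0,0],[0,0,0],[0,0,0],[0,0,0],[0,0,0],[0,0,0],[0,0,0],[0,0,0]],"twist":[[0,0,0],[0,0,0],[0,0,0],[0,0,0],[0,0,0],[0,0,0],[0,0,0],[0,0,0],[0,0,0],[0,0,0],[0,0,0],[0,0,0]],"grip":[0.2,0,-0.2,-0.4,-0.6,-0.8,-1,-1,-1,-1,-1,-1]}'
```

```text
clock: 4.8
ee_pos: [530.0, 327.4, 3.1]
orientation: [-180.0, 0.0, 103.5]
force: [0.4, -0.5, 0.8]
width: 0.995
grasp_force: 0.0
clock: 6.0
ee_pos: [530.5, 327.7, 4.1]
orientation: [179.9, -0.0, 103.5]
force: [0.1, -0.3, 5.6]
width: 0.428
grasp_force: 60.3
```

```bash
python3 -m handwheel '{"slide":[[0,0,0.02],[0,0,0.06],[0,0,0.12],[0,0,0.19],[0,0,0.26],[0,0,0.33],[0,0,0.4],[0,0,0.47],[0,0,0.54],[0,0,0.6],[0,0,0.63],[0,0,0.63]],"twist":[[0,0,0],[0,0,0],[0,0,0],[0,0,0],[0,0,0],[0,0,0],[0,0,0],[0,0,0],[0,0,0],[0,0,0],[0,0,0],[0,0,0]],"grip":[-1,-1,-1,-1,-1,-1,-1,-1,-1,-1,-1,-1]}' && python3 - <<'E'
from cell import *
import cv2,numpy as np
p,d=get_image("scene"); np.savez("scene2.npz",p=p,d=d)
cv2.imwrite("pics/2.png",cv2.resize(p[60:200,120:290,::-1],None,fx=4,fy=4,interpolation=cv2.INTER_CUBIC))
E
```

```text
clock: 7.2
ee_pos: [530.3, 327.5, 130.2]
orientation: [179.9, -0.0, 103.5]
force: [0.1, 1.3, -1.0]
width: 0.42
grasp_force: 59.7
```

View pics/2.png

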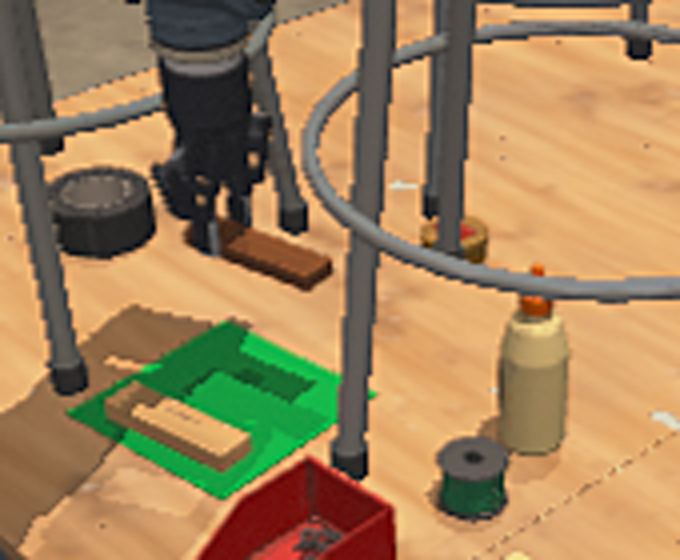

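The dark strip is held by its +y end at about (215,240) px and looks level, and the light strip hasn't moved. Next I'll cross over the bin at x≈400.

```bash
python3 -m handwheel '{"slide":[[-0.03,0,0],[-0.1,0,0],[-0.18,0,0],[-0.26,0,0.02],[-0.34,-0.03,0.04],[-0.42,-0.08,0.06],[-0.5,-0.15,0.08],[-0.57,-0.24,0.1],[-0.62,-0.34,0.1],[-0.65,-0.45,0.1],[-0.65,-0.55,0.1],[-0.65,-0.63,0.1]],"twist":[[0,0,0],[0,0,0],[0,0,0],[0,0,0],[0,0,0],[0,0,0],[0,0,-0.02],[0,0,-0.04],[0,0,-0.07],[0,0,-0.1],[0,0,-0.13],[0,0,-0.156]],"grip":[-1,-1,-1,-1,-1,-1,-1,-1,-1,-1,-1,-1]}' && python3 -m handwheel '{"slide":[[0,-0.07,0],[0,-0.15,0],[0,-0.24,0],[0,-0.33,0],[0,-0.42,0],[0,-0.51,0],[0,-0.6,0],[0,-0.69,0],[0,-0.78,0],[0,-0.87,0],[0,-0.95,0],[0,-1,0]],"twist":[[0,0,0],[0,0,0],[0,0,0],[0,0,0],[0,0,0],[0,0,0],[0,0,0],[0,0,0],[0,0,0],[0,0,0],[0,0,0],[0,0,0]],"grip":[-1,-1,-1,-1,-1,-1,-1,-1,-1,-1,-1,-1]}' && python3 -m handwheel '{"slide":[[0,-0.05,0],[0.03,-0.13,0],[0.08,-0.21,0],[0.14,-0.29,0],[0.2,-0.37,0],[0.27,-0.44,0],[0.33,-0.5,0],[0.38,-0.54,0],[0.41,-0.555,0],[0.425,-0.555,0],[0.425,-0.555,0],[0.425,-0.555,0]],"twist":[[0,0,0],[0,0,0],[0,0,0],[0,0,0],[0,0,0],[0,0,0],[0,0,0],[0,0,0],[0,0,0],[0,0,0],[0,0,0],[0,0,0]],"grip":[-1,-1,-1,-1,-1,-1,-1,-1,-1,-1,-1,-1]}'
python3 - <<'E'
from cell import *
import cv2,numpy as np
a=[]
for n in("scene","top"):
    p,d=get_image(n); np.savez(f"{n}3.npz",p=p,d=d)
    c=p[130:250,190:320] if n=="scene" else p[150:270,210:340]
    a.append(cv2.resize(c[:,:,::-1],(400,370),interpolation=cv2.INTER_CUBIC))
cv2.imwrite("pics/3.png",np.hstack(a)); print(monitor.get_state()["ee_pos"])
E
```

```text
clock: 8.45
ee_pos: [399.0, 200.4, 148.8]
orientation: [-179.9, 0.0, 89.4]
force: [0.3, -0.1, -0.3]
width: 0.433
grasp_force: 59.6
clock: 9.65
ee_pos: [399.6, 0.6, 149.0]
orientation: [-180.0, -0.0, 89.5]
force: [-0.1, -0.3, -1.1]
width: 0.43
grasp_force: 59.7
clock: 10.85
ee_pos: [484.6, -109.1, 149.2]
orientation: [-180.0, -0.0, 89.5]
force: [-0.3, 0.2, 0.1]
width: 0.423
grasp_force: 59.7
[ 484.69512484 -109.23747302  149.33362982]
```

View pics/3.png

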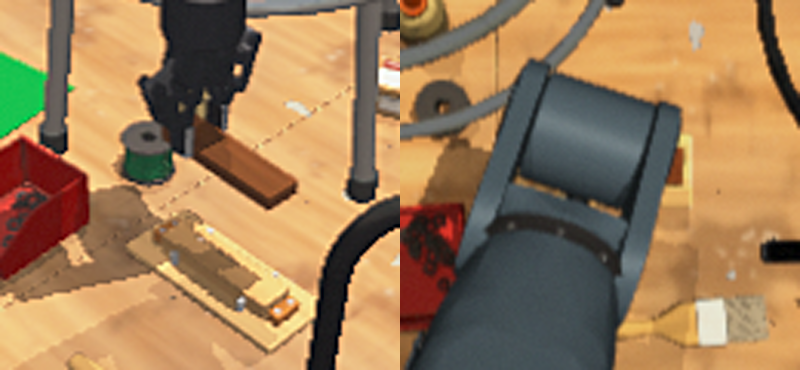

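The scene crop shows the dark strip over the jig, parallel to it, with its free end at about (280,190) px. In the top view the wrist hides most of it, so I'll measure how it sits in the hand from the scene camera.

```bash
python3 - <<'E'
from h import *
g=np.load("scene3.npz");p=g["p"].astype(int);d=g["d"];X=cloud("scene",d);r,gg,b=p[...,0],p[...,1],p[...,2];H=X[...,2]
m=(r>gg+12)&(r>1.4*b)&(H>135)&(H<185)&(X[...,0]>440)&(X[...,0]<540)&(X[...,1]<-60)&(X[...,1]>-260); m=biggest(m)
v,u=np.nonzero(m);print(m.sum(),u.min(),u.max(),v.min(),v.max())
P=X[m];top=P[P[:,2]>np.percentile(P[:,2],40)]
A=np.c_[P[:,:2]-P[:,:2].mean(0),np.ones(len(P))]
t=P[P[:,2]>159];A=np.c_[t[:,:2]-t[:,:2].mean(0),np.ones(len(t))];print("plane",np.linalg.lstsq(A,t[:,2],rcond=None)[0])
rect(X,m&(H>158),"darktop")
vv,uu=np.mgrid[:384,:512]
ok=(uu>u.min()-0)&(uu<u.max()+8)&(vv>v.min()-8)&(vv<v.max()+8)
blk=(p.sum(-1)<130)&~m; ok&=~cv2.dilate(blk.astype(np.uint8),np.ones((3,3))).astype(bool)
for z in(145,148,151): print(z,fit([("scene",m.astype(float),ok)],(485,-146,0),140,38,z,z+16))
E
```

```text
493 252 286 164 197
plane [3.44499890e-02 1.31573037e-02 1.64602687e+02]
darktop 416 c [ 484. -154.] mean [ 481.2 -164.7  164.5] size [131.7  45.1] long-axis 86.2 z [160.2 164.6 167.1]
145 (array([ 487.5, -143.9,   -2.6]), np.float64(23.4))
148 (array([ 484.1, -146.1,   -1.7]), np.float64(25.2))
151 (array([ 481.6, -148.4,   -2.1]), np.float64(26.5))
```

```bash
python3 -m handwheel '{"slide":[[0,0,-0.03],[0,0,-0.09],[0,0,-0.16],[0,0,-0.23],[0,0,-0.3],[0,0,-0.37],[0,0,-0.44],[0,0,-0.5],[0,0,-0.54],[0,0,-0.56],[0,0,-0.57],[0,0,-0.57]],"twist":[[0,0,0],[0,0,0],[0,0,0],[0,0,0],[0,0,0],[0,0,0],[0,0,0],[0,0,0],[0,0,0],[0,0,0],[0,0,0],[0,0,0]],"grip":[-1,-1,-1,-1,-1,-1,-1,-1,-1,-1,-1,-1]}' && python3 - <<'E'
from cell import *
import cv2,numpy as np
for i in "a":
    p,d=get_image("scene"); np.savez("scene4.npz",p=p,d=d)
cv2.imwrite("pics/4.png",cv2.resize(p[170:250,215:315,::-1],None,fx=7,fy=7,interpolation=cv2.INTER_CUBIC))
E
```

```text
clock: 12.15
ee_pos: [485.1, -109.6, 35.4]
orientation: [180.0, 0.0, 89.5]
force: [-0.4, -0.1, -0.2]
width: 0.43
grasp_force: 59.7
```

View pics/4.png

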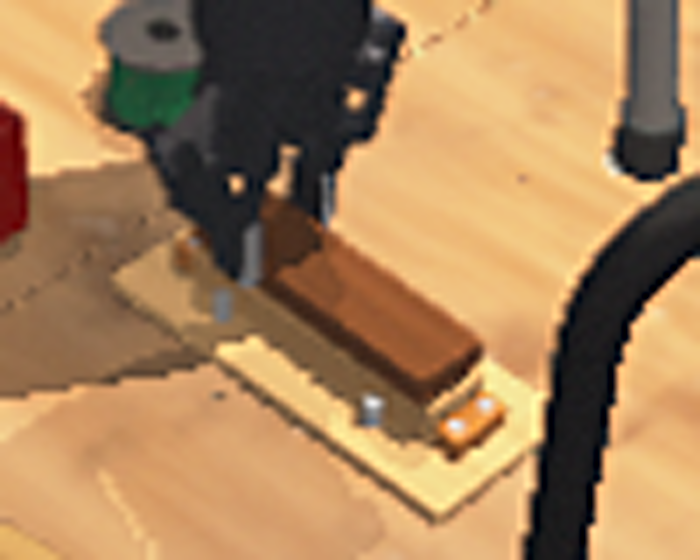

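It looks well lined up: the strip's end at about (450,375) px stands just above the fixed strip. A quick numeric check comes before I set it down.

```bash
cat > fd.py <<'E'
from h import *
import sys
def fd(f,z,x0=(485,-146,0),cam="scene"):
    g=np.load(f);p=g["p"].astype(int);d=g["d"];X=cloud(cam,d);r,gg,b=p[...,0],p[...,1],p[...,2];H=X[...,2]
    m=biggest((r>gg+12)&(r>1.4*b)&(r<175)&(H>z-2)&(H<z+30)&(abs(X[...,0]-485)<32)&(X[...,1]<-50)&(X[...,1]>-240)&(gg<105))
    v,u=np.nonzero(m);vv,uu=np.mgrid[:384,:512]
    ok=(uu>u.min()-6)&(uu<u.max()+8)&(vv>v.min()-8)&(vv<v.max()+8)
    blk=(p.sum(-1)<130)&~m; ok&=~cv2.dilate(blk.astype(np.uint8),np.ones((3,3))).astype(bool)
    print(f,m.sum(),fit([(cam,m.astype(float),ok)],x0,140,38,z,z+16)); rect(X,m&(H>z+10),"top face")
E
python3 -c "
from fd import *
fd('scene4.npz',34)"
```

```text
scene4.npz 429 (array([ 484.7, -147.2,   -2.9]), np.float64(51.9))
top face 367 c [ 482.6 -156.4] mean [ 480.9 -165.8   50.5] size [128.7  42.7] long-axis 85.0 z [46.3 50.7 53.3]
```

```bash
python3 -m handwheel '{"slide":[[0,0,-0.01],[0,0,-0.018],[0,0,-0.024],[0,0,-0.028],[0,0,-0.03],[0,0,-0.03],[0,0,-0.03]],"twist":[[0,0,0],[0,0,0],[0,0,0],[0,0,0],[0,0,0],[0,0,0],[0,0,0]],"grip":[-1,-1,-1,-1,-1,-1,-1]}'
```

```text
clock: 12.9
ee_pos: [485.0, -109.6, 29.3]
orientation: [180.0, -0.0, 89.5]
force: [0.2, -0.0, -0.3]
width: 0.422
grasp_force: 59.7
```

```bash
python3 -m handwheel '{"slide":[[0.003,0,-0.003],[0.003,0,-0.005],[0.003,0,-0.007],[0.003,0,-0.007]],"twist":[[0,0,0],[0,0,0],[0,0,0],[0,0,0]],"grip":[-1,-1,-1,-1]}'
```

```text
clock: 13.3
ee_pos: [485.3, -109.6, 29.0]
orientation: [-180.0, -0.0, 89.5]
force: [-7.4, 0.8, 20.0]
width: 0.429
grasp_force: 62.2
```

```bash
python3 -m handwheel '{"slide":[[0,0,0.003],[0,0,0.005],[0,0,0.005],[0,0,0.005],[0,0,0.005],[0,0,0.005],[0,0,0.005],[0,0,0.005],[0,0,0.005],[0,0,0.005],[0,0,0.005]],"twist":[[0,0,0],[0,0,0],[0,0,0],[0,0,0],[0,0,0],[0,0,0],[0,0,0],[0,0,0],[0,0,0],[0,0,0],[0,0,0]],"grip":[-1,-1,-0.1,0,0.2,0.4,0.6,0.8,1,1,1]}' && python3 -m handwheel '{"slide":[[0,0,0.02],[0,0,0.06],[0,0,0.12],[0,0,0.2],[0,0,0.28],[0,0,0.36],[0,0,0.44],[0,0,0.52],[0,0,0.58],[-0.04,0,0.62],[-0.1,0,0.63],[-0.18,0,0.63]],"twist":[[0,0,0],[0,0,0],[0,0,0],[0,0,0],[0,0,0],[0,0,0],[0,0,0],[0,0,0],[0,0,0],[0,0,0],[0,0,0],[0,0,0]],"grip":[1,1,1,1,1,1,1,1,1,1,1,1]}'
```

```text
clock: 14.4
ee_pos: [485.6, -109.6, 28.9]
orientation: [-180.0, -0.0, 89.5]
force: [-0.3, 0.1, 0.1]
width: 0.999
grasp_force: 0.0
clock: 15.6
ee_pos: [448.4, -109.5, 154.9]
orientation: [-180.0, -0.0, 89.5]
force: [-0.1, -0.3, -0.4]
width: 0.998
grasp_force: 0.0
```

```bash
python3 -m handwheel '{"slide":[[-0.08,0.02,0],[-0.15,0.08,0],[-0.2,0.16,0],[-0.24,0.25,0],[-0.25,0.35,0],[-0.25,0.45,0],[-0.25,0.55,0],[-0.25,0.65,0],[-0.25,0.75,0],[-0.25,0.85,0],[-0.25,0.94,0],[-0.25,1,0]],"twist":[[0,0,0],[0,0,0],[0,0,0],[0,0,0],[0,0,0],[0,0,0],[0,0,0],[0,0,0],[0,0,0],[0,0,0],[0,0,0],[0,0,0]],"grip":[1,1,1,1,1,1,1,1,1,1,1,1]}' && python3 -m handwheel '{"slide":[[0,0.07,0],[0,0.16,0],[0,0.26,0],[0.01,0.36,0],[0.03,0.46,0],[0.05,0.56,0],[0.07,0.66,-0.04],[0.09,0.76,-0.1],[0.11,0.85,-0.17],[0.13,0.91,-0.24],[0.13,0.937,-0.3],[0.13,0.937,-0.33]],"twist":[[0,0,0],[0,0,0],[0,0,0.02],[0,0,0.04],[0,0,0.06],[0,0,0.08],[0,0,0.1],[0,0,0.12],[0,0,0.123],[0,0,0.123],[0,0,0.123],[0,0,0.123]],"grip":[1,1,1,1,1,1,1,1,1,1,1,1]}'
python3 - <<'E'
from cell import *
from fd import *
a=[]
for n in("scene","top"):
    p,d=get_image(n); np.savez(f"{n}5.npz",p=p,d=d)
    c=p[175:247,215:311] if n=="scene" else p[180:231,242:310]
    a.append(cv2.resize(c[:,:,::-1],(400,300),interpolation=cv2.INTER_CUBIC))
cv2.imwrite("pics/5.png",np.hstack(a)); print(monitor.get_state()["ee_pos"])
for n in("top","scene"): fd(n+"5.npz",28,cam=n)
E
```

```text
clock: 16.8
ee_pos: [398.4, 91.1, 154.5]
orientation: [-179.9, 0.0, 89.5]
force: [1.3, 0.3, -0.7]
width: 0.997
grasp_force: 0.0
clock: 18.0
ee_pos: [424.7, 277.5, 87.6]
orientation: [-179.9, 0.0, 100.6]
force: [-0.5, -0.9, -0.8]
width: 1.002
grasp_force: 0.0
[424.85660627 276.97197066  88.11739355]
top5.npz 465 (array([ 484.5, -147.1,   -2.3]), np.float64(35.2))
top face 457 c [ 484.2 -147.4] mean [ 484.4 -146.2   44.6] size [139.7  37.3] long-axis 88.0 z [40.6 44.5 48.6]
scene5.npz 540 (array([ 482.9, -150.1,   -1.6]), np.float64(48.2))
top face 433 c [ 481.7 -150.7] mean [ 480.5 -154.8   44.5] size [138.4  39.5] long-axis 87.9 z [40.7 44.7 47.5]
```

View pics/5.png

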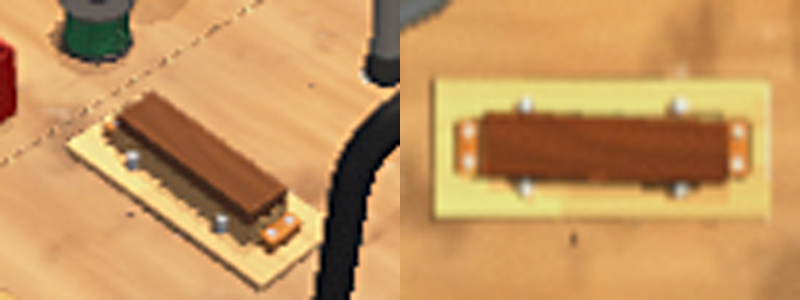

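The dark strip is flush on the jig, well inside tolerance: about 0.5 mm off in x and y and 2° off in angle in the top view. Its ends sit between the stops at (483,145) and (728,150) px. Now the light strip.

```bash
python3 -m handwheel '{"slide":[[0,0,-0.04],[0,0,-0.1],[0,0,-0.17],[0,0,-0.24],[0,0,-0.31],[0,0,-0.36],[0,0,-0.4],[0,0,-0.42],[0,0,-0.425],[0,0,-0.425]],"twist":[[0,0,0],[0,0,0],[0,0,0],[0,0,0],[0,0,0],[0,0,0],[0,0,0],[0,0,0],[0,0,0],[0,0,0]],"grip":[1,1,1,1,1,1,1,1,1,1]}' && python3 -m handwheel '{"slide":[[0,0,0],[0,0,0],[0,0,0],[0,0,0],[0,0,0],[0,0,0],[0,0,0],[0,0,0],[0,0,0],[0,0,0],[0,0,0],[0,0,0]],"twist":[[0,0,0],[0,0,0],[0,0,0],[0,0,0],[0,0,0],[0,0,0],[0,0,0],[0,0,0],[0,0,0],[0,0,0],[0,0,0],[0,0,0]],"grip":[0.2,0,-0.2,-0.4,-0.6,-0.8,-1,-1,-1,-1,-1,-1]}' && python3 -m handwheel '{"slide":[[0,0,0.02],[0,0,0.06],[0,0,0.12],[0,0,0.19],[0,0,0.27],[0,0,0.35],[0,0,0.43],[0,0,0.51],[0,0,0.59],[0,0,0.66],[0,0,0.7],[0,0,0.7]],"twist":[[0,0,0],[0,0,0],[0,0,0],[0,0,0],[0,0,0],[0,0,0],[0,0,0],[0,0,0],[0,0,0],[0,0,0],[0,0,0],[0,0,0]],"grip":[-1,-1,-1,-1,-1,-1,-1,-1,-1,-1,-1,-1]}'
```

```text
clock: 19.1
ee_pos: [425.7, 277.9, 4.0]
orientation: [180.0, -0.0, 100.6]
force: [0.3, 0.1, 0.5]
width: 1.001
grasp_force: 0.0
clock: 20.3
ee_pos: [425.9, 277.9, 4.4]
orientation: [180.0, -0.0, 100.6]
force: [-1.2, -1.2, 6.1]
width: 0.428
grasp_force: 60.8
clock: 21.5
ee_pos: [426.1, 278.1, 145.4]
orientation: [179.9, -0.0, 100.6]
force: [0.1, -0.4, -0.7]
width: 0.432
grasp_force: 60.0
```

```bash
python3 -m handwheel '{"slide":[[-0.03,-0.02,0],[-0.06,-0.07,0.01],[-0.09,-0.13,0.02],[-0.12,-0.19,0.03],[-0.128,-0.26,0.03],[-0.128,-0.33,0.03],[-0.128,-0.4,0.03],[-0.128,-0.47,0.03],[-0.128,-0.54,0.03],[-0.128,-0.61,0.03],[-0.128,-0.67,0.03],[-0.128,-0.7,0.03]],"twist":[[0,0,0],[0,0,0],[0,0,-0.02],[0,0,-0.04],[0,0,-0.06],[0,0,-0.08],[0,0,-0.1],[0,0,-0.12],[0,0,-0.137],[0,0,-0.137],[0,0,-0.137],[0,0,-0.137]],"grip":[-1,-1,-1,-1,-1,-1,-1,-1,-1,-1,-1,-1]}' && python3 -m handwheel '{"slide":[[0,-0.06,0],[0,-0.14,0],[0,-0.23,0],[0,-0.32,0],[0,-0.41,0],[0,-0.5,0],[0,-0.59,0],[0,-0.68,0],[0,-0.77,0],[0,-0.86,0],[0,-0.95,0],[0,-1,0]],"twist":[[0,0,0],[0,0,0],[0,0,0],[0,0,0],[0,0,0],[0,0,0],[0,0,0],[0,0,0],[0,0,0],[0,0,0],[0,0,0],[0,0,0]],"grip":[-1,-1,-1,-1,-1,-1,-1,-1,-1,-1,-1,-1]}' && python3 -m handwheel '{"slide":[[0.02,-0.03,0],[0.07,-0.09,0],[0.13,-0.16,0],[0.19,-0.23,0],[0.25,-0.3,0],[0.31,-0.36,0],[0.36,-0.4,0],[0.4,-0.42,0],[0.42,-0.424,0],[0.4225,-0.424,0],[0.4225,-0.424,0],[0.4225,-0.424,0]],"twist":[[0,0,0],[0,0,0],[0,0,0],[0,0,0],[0,0,0],[0,0,0],[0,0,0],[0,0,0],[0,0,0],[0,0,0],[0,0,0],[0,0,0]],"grip":[-1,-1,-1,-1,-1,-1,-1,-1,-1,-1,-1,-1]}'
python3 - <<'E'
from cell import *
from h import *
p,d=get_image("scene");np.savez("scene6.npz",p=p,d=d);s=monitor.get_state();print(s["ee_pos"],s["orientation"])
X=cloud("scene",d);q=p.astype(int);z=s["ee_pos"][2]-1.4;H=X[...,2]
m=biggest((H>z+3)&(H<z+30)&(abs(X[...,0]-485)<35)&(abs(X[...,1]+147)<95)&(q[...,0]>q[...,2]+25)&(q[...,0]>90))
rect(X,m&(H>z+12),"light")
v,u=np.nonzero(m);vv,uu=np.mgrid[:384,:512];ok=(uu>u.min()-6)&(uu<u.max()+6)&(vv>v.min()-6)&(vv<v.max()+6)
ok&=~cv2.dilate(((q.sum(-1)<170)&~m).astype(np.uint8),np.ones((3,3))).astype(bool)
print(m.sum(),fit([("scene",m.astype(float),ok)],(485,-147,-2),140,38,z,z+19))
t=X[m&(H>z+14)];print("tilt",np.linalg.lstsq(np.c_[t[:,:2]-t[:,:2].mean(0),np.ones(len(t))],t[:,2],rcond=None)[0])
cv2.imwrite("pics/6.png",cv2.resize(p[130:250,200:330,::-1],None,fx=5,fy=5,interpolation=cv2.INTER_CUBIC))
E
```

```text
clock: 22.7
ee_pos: [400.1, 136.6, 149.9]
orientation: [-180.0, 0.0, 88.2]
force: [0.0, 1.0, -1.1]
width: 0.425
grasp_force: 60.0
clock: 23.9
ee_pos: [399.9, -63.5, 149.9]
orientation: [180.0, 0.0, 88.2]
force: [-0.4, -0.7, -1.1]
width: 0.429
grasp_force: 60.0
clock: 25.1
ee_pos: [484.2, -146.6, 149.9]
orientation: [-180.0, -0.0, 88.3]
force: [-1.2, -0.4, -0.7]
width: 0.428
grasp_force: 60.0
[ 484.2530676  -146.70279451  149.95739402] [-1.79994185e+02 -3.62235582e-03  8.82564434e+01]
light 298 c [ 485.3 -174.8] mean [ 481.7 -182.7  167.8] size [92.3 45.7] long-axis 86.7 z [163.3 168.1 170.5]
364 (array([ 486.5, -146.8,   -2.6]), np.float64(38.1))
tilt [2.26031406e-02 1.39410215e-02 1.68054377e+02]
```

View pics/6.png

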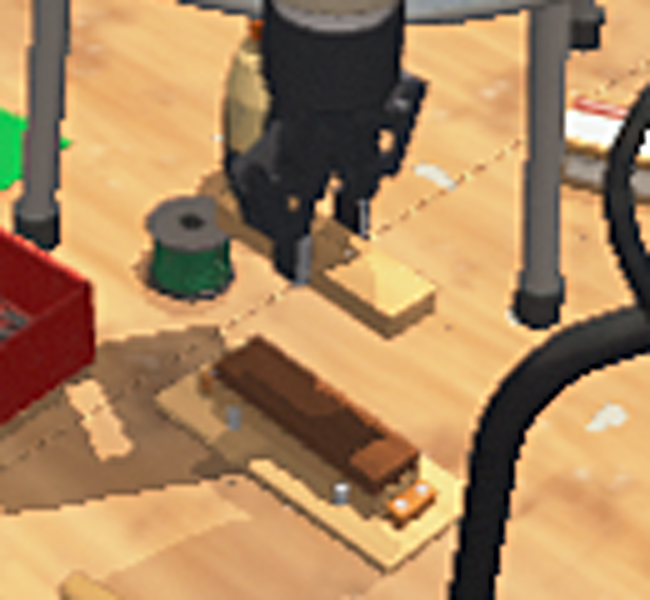

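The light strip is held level over the dark strip; its free end is at about (400,300) px and it is parallel to the jig. I'm lowering it to leave about 15 mm.

```bash
python3 -m handwheel '{"slide":[[0,0,-0.03],[0,0,-0.08],[0,0,-0.14],[0,0,-0.2],[0,0,-0.26],[0,0,-0.31],[0,0,-0.355],[0,0,-0.39],[0,0,-0.42],[0,0,-0.435],[0,0,-0.445],[0,0,-0.445]],"twist":[[0,0,0],[0,0,0],[0,0,0],[0,0,0],[0,0,0],[0,0,0],[0,0,0],[0,0,0],[0,0,0],[0,0,0],[0,0,0],[0,0,0]],"grip":[-1,-1,-1,-1,-1,-1,-1,-1,-1,-1,-1,-1]}' && python3 -m handwheel '{"slide":[[0,0,0],[0,0,0],[0,0,0],[0,0,0],[0,0,0]],"twist":[[0,0,0],[0,0,0],[0,0,0],[0,0,0],[0,0,0]],"grip":[-1,-1,-1,-1,-1]}'
python3 - <<'E'
from cell import *
from h import *
p,d=get_image("scene");s=monitor.get_state();print(s["ee_pos"],s["orientation"],s["force"])
X=cloud("scene",d);q=p.astype(int);H=X[...,2]
m=(H>68)&(H<95)&(abs(X[...,0]-485)<35)&(abs(X[...,1]+147)<95)&(q[...,0]>q[...,2]+25)&(q[...,0]>90)
rect(X,biggest(m),"light")
cv2.imwrite("pics/7.png",cv2.resize(p[150:250,210:320,::-1],None,fx=6,fy=6,interpolation=cv2.INTER_CUBIC))
E
```

```text
clock: 26.35
ee_pos: [484.5, -147.0, 60.9]
orientation: [180.0, 0.0, 88.2]
force: [-0.0, -0.1, -0.6]
width: 0.428
grasp_force: 60.0
clock: 26.85
ee_pos: [484.5, -147.0, 61.0]
orientation: [180.0, 0.0, 88.2]
force: [0.2, 0.2, 0.6]
width: 0.427
grasp_force: 60.0
[ 484.48675391 -147.00205095   60.92616771] [1.79998571e+02 1.94143103e-03 8.82432257e+01] [0.9238363  1.09442441 0.05269502]
light 308 c [ 482.6 -175. ] mean [ 481.5 -184.3   78.2] size [92.7 40.8] long-axis 87.4 z [70.9 78.7 81.8]
```

View pics/7.png

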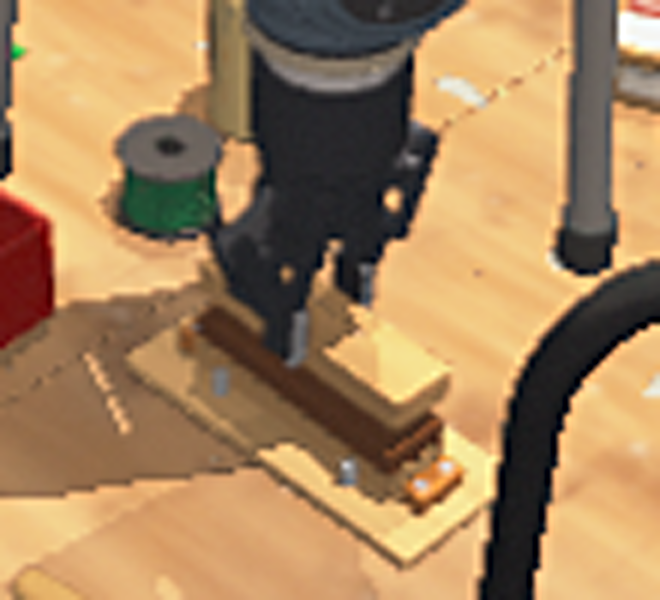

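The light strip stands level and lined up over the dark strip. A clear gap shows along their sides at about (350,410) px, and the ends match near (440,400).

```bash
python3 -c "
from cell import *
print(sign_off())"
```

```text
the job is handed in; nothing more can be done
None
```

The job is handed in at about 27 s: the dark strip is released on the jig (about 0.5 mm and 2° off by the top view), and the light strip is held still and level about 15 mm above it; sign-off returned no verdict.

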